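# Lock the magnifier hinge and hold its dial at the third click

## Robot

A 6-joint arm with a two-finger parallel gripper is mounted at the origin on the work surface. World frame = base frame: x ahead of the robot, y to its left, z up, the work surface at z = 0. Lengths are in m, angles in rad, forces in N, time in s.
With the tool pointing down it reaches from about 0.325 to 0.75 m from the base axis. Payload 7.6 kg.
Tool frame: the origin (TCP) lies midway between the tips of the shut fingers; the grasp point (between the pads) lies 19 mm behind it; z points along the fingers, y is the direction in which the jaws open and shut (so a half turn about z gives the same grasp; the last joint's range is limited). The gripper opens to 85 mm and grips with 20 to 120 N. Pads are 22 mm wide; open, the fingers measure 114 mm over their backs; the gripper's body (76 mm by 85 mm) begins 54 mm behind the grasp point. The pads swing forward as they close: fully open they stand 13 mm farther back than shut.
Start: joints at [1.243, 0.052, 1.401, -0, 1.689, -0.07], TCP at [0.134, 0.508, 0.231] pointing down, gripper open.
Joint ranges: [-2.9, 2.9], [-0.91, 2.17], [0.12, 2.37], [-1.06, 4.2], [0.26, 2.73], [-2.93, 2.93]. Speed limits (rad/s): [2.57, 2.57, 3.01, 3.14, 3.14, 3.14].

## Interface

Orientations are given as a 3x3 rotation matrix whose columns are the frame's x, y, z axes.
In Python, from workcell import get_obs, grab_frame, camera_model, close_job, find_in, silhouettes, tip_of gives the robot as it stands.
- The arm moves only by the shell command python3 -m handwheel 'ROWS'. ROWS is JSON, one flat list of numbers, 7 for each row, row after row: the opening, from 0 (shut) to 1 (fully open), then the shift along the tool's x, y, z in mm, then the turn, a rotation vector about the tool's x, y, z in degrees. A call has 1 to 5 rows; each row is the pose to reach, as a shift and turn from the pose commanded when the call began, along the tool's axes at that moment; what a row does not reach only later rows make up. A row lasts 1/8 s, in which the tool goes at most 62.5 mm and 10.7 degrees, less where a joint would pass 70% of its speed; a pose out of reach is approached as far as the arm can. A call with a gripper value outside its range is refused whole. The fingers move at their own pace and stop on an object; the grip force is fixed at half the most. Time passes only in rows, so rows that repeat a pose let the fingers close. It gives the time, the measured TCP pose, the force and the opening at its end, in the units of the state.
- get_obs(): the state, without advancing time (a new reading comes with each control period).
- grab_frame(name): name is "side" or "top" or "wrist"; returns (picture, depth): 384x512x3 uint8, red, green, blue; 384x512 float32, m along the optical axis (not along the pixel's ray), 0 where there is no reading.
- camera_model(name): a dict with "fx", "fy", "cx", "cy" (pixels), "R" (3x3) and "t" (3): a world point X has camera coordinates R X + t; the wrist camera has in their place "T_tool_cam" (4x4, takes a point from camera to tool coordinates, whose origin is the TCP and whose axes are the flange's). Camera axes: x right, y down, z forward; pixel columns grow to the right and rows downward; lengths in m; the calibration is good to about 2 mm. A picture is of the moment at which its call begins: read the wrist's pose just before it. camera_model takes no time and is no camera call.
- close_job(): hands the job in, once; it reports no verdict.
Trained networks look in the newest picture that a camera, given by its name, has taken for a name from the list of things; names that differ only in an ending like _2 or _b are one class to them, and where a whole thing is asked for, a point or a joint stands for the part that bears it (a point fixed in the world has none). Each returns a list of dicts, best first, with "conf" (0 to 1); they miss things now and then, are a little off and sometimes report something else, mostly with a low value. They report only what shows in the picture. A call takes as long as a camera call. They do not tell look-alikes from the thing itself.
- find_in(target, camera): "at" ([x, y, z] in m, in the coordinates of the camera as it stood for that picture, good to about 4 mm: the middle of the surface that is visible of it).
- silhouettes(target, camera): "region" (384x512 bool, what is visible of it).
- tip_of(target, camera): "at" ([x, y, z] in m, in the coordinates of the camera as it stood for that picture, good to about 4 mm: a listed point, or the origin of a listed thing).
The state is a dict: "time": time; "joints": joint angles; "qvel": joint speeds; "tau": joint torques, N m; "tcp_pos": TCP position; "ee_rot": TCP orientation; "contact_force": force on the tool from outside, world axes, zero at the start; "ft_torque": the same for the moment, N m; "gripper_width": finger opening in m.
Only numpy, scipy, OpenCV 4.12 (cv2) and the standard library are available. Lean on these libraries where they do the work, as an engineer would, in place of code of your own. Each camera call takes 0.05 s, during which the arm holds its last target. There are 200 camera calls.

## Task

Lock the magnifying lamp's hinge by turning the collar clockwise until its tab is lined up with the raised rib on the lamp base. After that, turn the spring-return dial on the lamp's control box clockwise past its first two clicks to the third one (the bar-shaped mark, not beyond it) and hold it there against its spring: finish while still holding the dial. Leave the other things on the bench where they are.

Things in the scene. Friction and masses are not known exactly. Their poses are not given: they have to be found in the camera images.
- lamp_base: Magnifying lamp base screwed to the bench (fixed): black plastic disc 150 mm across, 30 mm high; origin at the centre of its underside, z up. The hinge stands on its centre: an aluminium knuckle 42 mm across up to z 61 mm, the lock collar on it from z 62 to 90 mm, and a 24 mm thick steel pin showing above the collar up to z 102 mm. The swing arm (12 mm thick, top at z 50 mm) leaves along the base's +x to a lens ring 126 mm across centred 215 mm out, top at z 55 mm.
- lock_mark (a point): Top of the raised rib on the lamp base that marks 'locked': 46 mm from the hinge axis towards the base's +y, top at z 56 mm (below the collar and its tab); the rib is 8 mm wide, 36 mm long, radial.
- collar_grip (a point): Centre of the lock collar, on its vertical axis at half its height (z 76 mm). The collar is a knurled aluminium ring 48 mm in diameter and 28 mm high, round all about save for the tab; turns with the collar, its -x points along the tab.
- collar_tab (a point): Outer end of the collar's pointer tab, 44 mm from the axis, at z 68 mm; the tab is 10 mm wide, z 63 to 73 mm, and juts out 20 mm from the ring at its lower edge.
- lock_collar (a joint): Collar angle, rad; grows clockwise seen from above. At 0 the tab points to the base's -x; at 1.571 the tab points to the base's +y, over the rib: locked. It runs on a little past the mark, to a stop at 1.80. Starts between 0.2 and 0.6; stiff (about 0.06 N m), stays where it is left.
- control_box: The lamp's control box, screwed to the bench (fixed): black plastic, 110 x 120 x 55 mm (its x, y, z), origin at the centre of its underside, z up. The dial is at the centre of its top. Around the dial three small round pips mark rest, first and second click, and a short radial bar marks the third click.
- dial_grip (a point): Middle of the dial's grip bar, on the dial's vertical axis at z 79 mm. The dial is a 60 mm disc (z 55 to 63 mm) with an upright grip bar on it 46 mm long, 12 mm wide, from z 63 to 93 mm; a small nose at one end of the bar, low on the disc, points at the marks. Turns with the dial: its x runs along the bar, -x towards the nose.
- dial (a joint): Dial angle, rad; grows clockwise seen from above. At 0 (rest) the nose points to the box's -x; clicks (detents) at 0.42, 0.84 and 1.26, stop at 1.47. A spring turns it back to 0 from anywhere when let go: about 0.06 N m at rest, 0.12 N m at the third click, with 0.03 N m more or less at the clicks.
- screwdriver: loose chrome screwdriver lying between the lamp and the control box, 170 mm long, about 25 mm thick; bystander, leave it alone. Origin on the underside, near the middle of its length.
- spring_dish: loose green ceramic dish with tiny springs, 90 mm across, 26 mm high; bystander, leave it alone. Origin at the centre of its underside.
- capacitor_tray: loose yellow tray of capacitors, 150 x 100 x 25 mm, far left; bystander, leave it alone. Origin at the centre of its underside.
- screwdriver_set: loose wooden block 50 x 140 mm with five chrome screwdrivers standing in it, 97 mm high, far right; bystander, leave it alone. Origin at the centre of its underside.
- flux_jar: loose jar, 44 mm across, 50 mm high; bystander, leave it alone. Origin at the centre of its underside.
- tweezers: loose steel tweezers lying flat, 126 mm long, 6 mm thick; bystander, leave it alone. Origin at the centre of its underside.
There are look-alikes about, which are no part of the job. What is meant by the control_box is not turquoise, and is the smaller of those in its own colour.

How it is judged:
By the outcome, as a careful person would: the job done as asked, in the order asked, and still so for the second after the job is handed in, while the arm keeps its last pose, push and grip.
It also fails if it takes over 46 s, if anything falls off the work surface, if the arm or the gripper's body presses on something with over 40 N, if the wrist force passes 120 N, or if a joint passes its speed limit or range.

## Working session

There is one attempt and no reset: what is moved stays moved. The work goes in short steps, Python scripts to look and compute and a shell command to move; the robot and the scene stay as the last step left them, time stands still between calls to the robot, and variables do not carry over. Pictures are saved under pics/ and viewed, about 8 in all and at most 12, crops included, and the job is handed in when it is done.

```bash
mkdir -p pics
cat > h.py <<'E'
import numpy as np, cv2
from workcell import *
def toworld(p,name,obs=None):
    m=camera_model(name); p=np.asarray(p,float)
    if name=="wrist":
        T=np.array(m["T_tool_cam"]); q=T[:3,:3]@p+T[:3,3]
        return np.array(obs["ee_rot"])@q+np.array(obs["tcp_pos"])
    return np.array(m["R"]).T@(p-np.array(m["t"]))
def px(p,name):
    m=camera_model(name); return np.array([m["fx"]*p[0]/p[2]+m["cx"],m["fy"]*p[1]/p[2]+m["cy"]])
def save(im,f,s=1): cv2.imwrite(f,cv2.resize(im[:,:,::-1],None,fx=s,fy=s,interpolation=cv2.INTER_CUBIC))
E
python3 - <<'E'
from h import *
np.set_printoptions(precision=3,suppress=True)
o=get_obs();print(o["time"],o["tcp_pos"],o["ee_rot"],o["gripper_width"])
im,d=grab_frame("top");save(im,"pics/top.png",1.5);np.save("top_d.npy",d)
for t in ["lamp_base","collar_grip","collar_tab","lock_mark","control_box","dial_grip"]:
    for r in tip_of(t,"top")[:4]: print(t,round(r["conf"],2),toworld(r["at"],"top"),px(r["at"],"top"))
E
```

```text
0.0 [0.134 0.507 0.23 ] [[-0.967  0.255 -0.001]
 [ 0.255  0.967 -0.002]
 [ 0.    -0.002 -1.   ]] 0.08538516541684987
lamp_base 0.71 [ 0.596  0.191 -0.   ] [189.999 193.84 ]
lamp_base 0.29 [0.597 0.19  0.073] [185.644 190.317]
collar_grip 0.63 [0.599 0.191 0.075] [185.127 189.524]
collar_tab 0.68 [0.554 0.195 0.071] [183.286 207.136]
control_box 0.95 [ 0.782 -0.242 -0.   ] [350.933 128.285]
control_box 0.93 [ 0.829 -0.027 -0.002] [272.123 110.709]
control_box 0.82 [ 0.568 -0.165 -0.003] [322.065 206.401]
dial_grip 0.88 [ 0.566 -0.165  0.077] [325.696 204.23 ]
dial_grip 0.82 [ 0.829 -0.027  0.078] [272.236 101.742]
dial_grip 0.81 [ 0.786 -0.245  0.103] [359.132 116.59 ]
```

View pics/top.png

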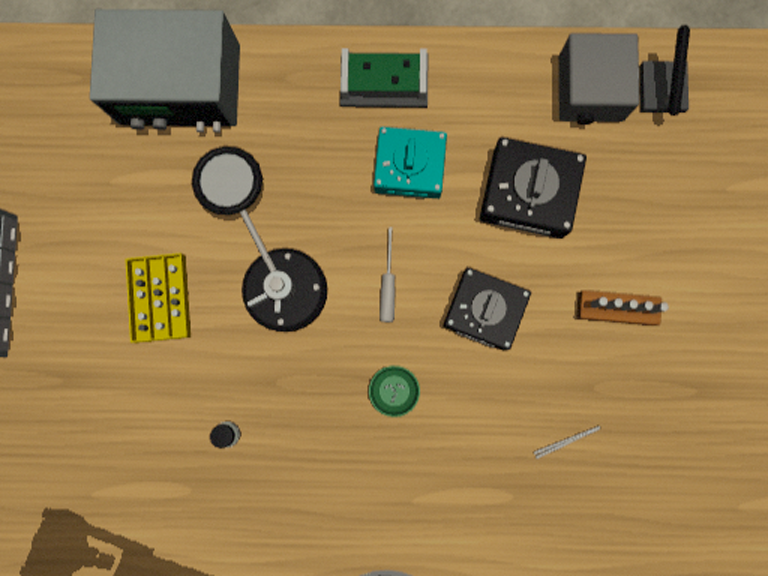

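The three control-box look-alikes, in 1.5x picture pixels:
- turquoise (410,162)
- large black (533,187)
- small black (487,308)

The small black one fits: it is not turquoise and is the smaller of the two black boxes. On the lamp, the rib appears to be at (262,300) and the tab at (277,306). I'll check both in one enlarged crop.

Run:
```python
from h import *
im,d=grab_frame("top")
a=im[150:240,155:235];b=im[80:240,285:400]
a=cv2.resize(a,(480,540),interpolation=cv2.INTER_CUBIC);b=cv2.resize(b,(316,440),interpolation=cv2.INTER_CUBIC)
c=np.zeros((540,796,3),np.uint8);c[:,:480]=a;c[:440,480:]=b;save(c,"pics/crop.png")
```

```text
(no output)
```

View pics/crop.png

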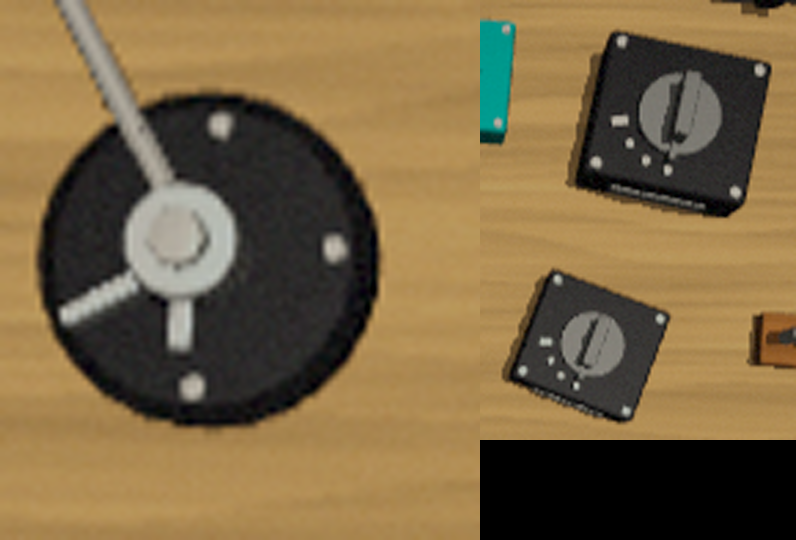

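The crop shows the rib at (95,298) and the tab at (178,325), so the collar has about 60° still to go. The small black box is confirmed, with its bar mark at (545,341) and pips at (550,360), (560,375) and (576,386). Next I move over the collar.

```bash
python3 -m handwheel '[1,-60,-21,-4,0,0,-4, 1,-120,-42,-8,0,0,-8, 1,-175,-62,-12,0,0,-13, 1,-230,-82,-16,0,0,-13, 1,-264,-94,-20,0,0,-13]'
cat >> h.py <<'E'
def rel(target,dyaw=0):
    o=get_obs();R=np.array(o["ee_rot"]);print("shift mm",(R.T@(np.array(target)-o["tcp_pos"])*1000).round(1))
def ang(v): return np.degrees(np.arctan2(v[1],v[0]))
E
python3 -c "
from h import *
rel([.597,.191,.25])"
```

```text
time: 1.02
tcp_pos: [0.367, 0.3477, 0.2515]
ee_rot: [[-0.999, 0.033, 0.0], [0.033, 0.999, 0.0], [-0.0, 0.0, -1.0]]
contact_force: [0.3, 0.2, -0.3]
gripper_width: 0.0854
shift mm [-235.1 -149.     1.6]
```

```bash
python3 -m handwheel '[1,-52,-33,0,0,0,0, 1,-104,-66,0,0,0,0, 1,-156,-99,0,0,0,0, 1,-208,-132,0,0,0,0, 1,-235,-149,0,0,0,0]'
cat > look.py <<'E'
import sys
from h import *
np.set_printoptions(precision=4,suppress=True)
o=get_obs();im,d=grab_frame("wrist");save(im,sys.argv[1],1.5);np.savez("last.npz",im=im,d=d)
print(o["time"],o["tcp_pos"],ang(np.array(o["ee_rot"])[:,1]),o["joints"],o["contact_force"])
for t in sys.argv[2:]:
    for r in tip_of(t,"wrist")[:2]: print(t,round(r["conf"],2),toworld(r["at"],"wrist",o),px(r["at"],"wrist"))
E
python3 look.py pics/w1.png lamp_base collar_grip collar_tab lock_mark
```

```text
time: 1.65
tcp_pos: [0.5973, 0.1909, 0.2505]
ee_rot: [[-0.999, 0.033, -0.001], [0.033, 0.999, -0.0], [0.001, -0.0, -1.0]]
contact_force: [-0.7, -0.4, -0.1]
gripper_width: 0.0855
1.65 [0.5973 0.1909 0.2505] 88.08456620665133 [ 0.2506  0.3433  1.032  -0.0002  1.7671 -1.2868] [-0.725  -0.3789 -0.059 ]
collar_grip 0.75 [0.5965 0.1925 0.077 ] [259.5575 171.1356]
collar_tab 0.81 [0.5561 0.197  0.0688] [262.2944 134.9038]
lock_mark 0.72 [0.5765 0.2308 0.0572] [290.7311 149.9   ]
lock_mark 0.33 [0.5984 0.1933 0.0001] [259.8717 159.2065]
```

View pics/w1.png

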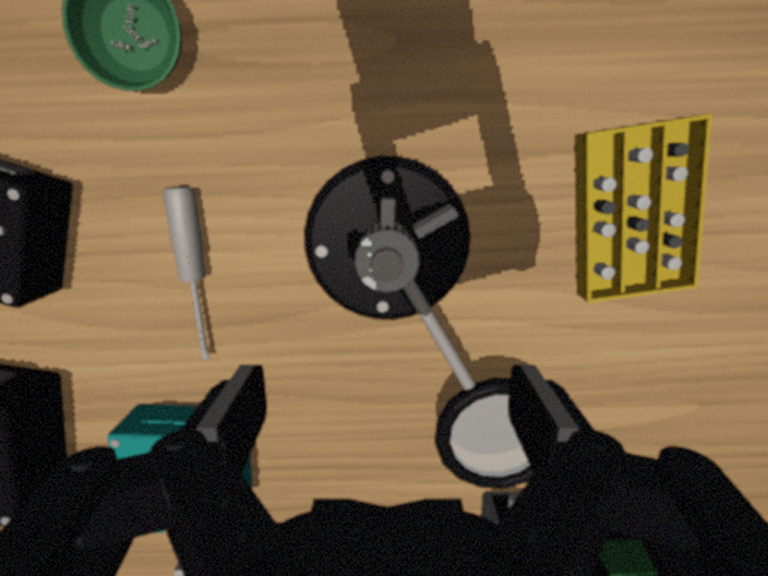

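The wrist view shows the tab at (387,210), the rib at (437,222), the pin at (387,262) and the arm running from (405,290) to (468,388). I cast these pixels onto their known planes to get the angles.

```bash
cat >> h.py <<'E'
def cast(u,v,z,o):
    m=camera_model("wrist");r=np.array([(u-m["cx"])/m["fx"],(v-m["cy"])/m["fy"],1.])
    p0=toworld([0,0,0],"wrist",o);p1=toworld(r,"wrist",o);return p0+(p1-p0)*(z-p0[2])/(p1[2]-p0[2])
E
python3 - <<'E'
from h import *
o=get_obs();c=lambda u,v,z:cast(u/1.5,v/1.5,z,o)
pin=c(387,262,.102);print("pin",pin)
a,b=c(405,290,.05),c(466,385,.05);print("arm",ang((b-a)[:2]))
a,b=c(418,233,.056),c(456,211,.056);print("rib",ang((b-a)[:2]),ang((b-pin)[:2]),b)
a,b=c(388,224,.073),c(388,199,.073);print("tab",ang((b-a)[:2]),ang((b-pin)[:2]),b)
a=c(492,437,.055);print("lens",ang((a-pin)[:2]),np.linalg.norm((a-pin)[:2]))
rel([.5965,.1922,.12]); rel([.5965,.1922,.061])
E
```

```text
pin [0.59201684 0.19370788 0.102     ]
arm 30.08599810830211
rib 118.87576084058122 116.68907511924378 [0.56384174 0.24975445 0.056     ]
tab 178.2592733782735 177.15211571848693 [0.55079067 0.19575871 0.073     ]
lens 26.683726718746378 0.21134833544122938
shift mm [ -1.6  -1.6 131.2]
shift mm [ -1.6  -1.6 190.2]
```

```bash
python3 -m handwheel '[1,2,2,50,0,0,0, 1,2,2,100,0,0,0, 1,2,2,150,0,0,0, 1,2,2,180,0,0,0, 1,2,2,189,0,0,0]'; python3 -m handwheel '[0,0,0,0,0,0,0, 0,0,0,0,0,0,0, 0,0,0,0,0,0,0, 0,0,0,0,0,0,0, 0,0,0,0,0,0,0]'
```

```text
time: 2.52
tcp_pos: [0.5917, 0.1962, 0.0605]
ee_rot: [[-1.0, 0.029, -0.003], [0.029, 1.0, -0.001], [0.003, -0.001, -1.0]]
contact_force: [-0.3, -0.3, 0.6]
gripper_width: 0.0851
time: 3.15
tcp_pos: [0.5954, 0.1908, 0.0667]
ee_rot: [[-0.999, 0.034, 0.004], [0.034, 0.999, -0.007], [-0.005, -0.007, -1.0]]
contact_force: [-6.1, -19.2, 13.7]
gripper_width: 0.0462
```

```bash
python3 look.py pics/w2.png collar_grip collar_tab; python3 -c "
from h import *
o=get_obs();print(o['ft_torque'],o['gripper_width'])"
```

```text
3.15 [0.5954 0.1908 0.0667] 88.05523161573902 [ 0.2547  0.4355  1.2855 -0.0082  1.4182 -1.281 ] [ -6.1162 -19.2091  13.6684]
collar_grip 0.72 [0.5995 0.193  0.0782] [262.6568 263.7405]
collar_tab 0.71 [0.5542 0.1948 0.067 ] [263.3444 176.9718]
[-3.41786489  0.95661018  0.0087927 ] 0.0462791796826232
```

View pics/w2.png

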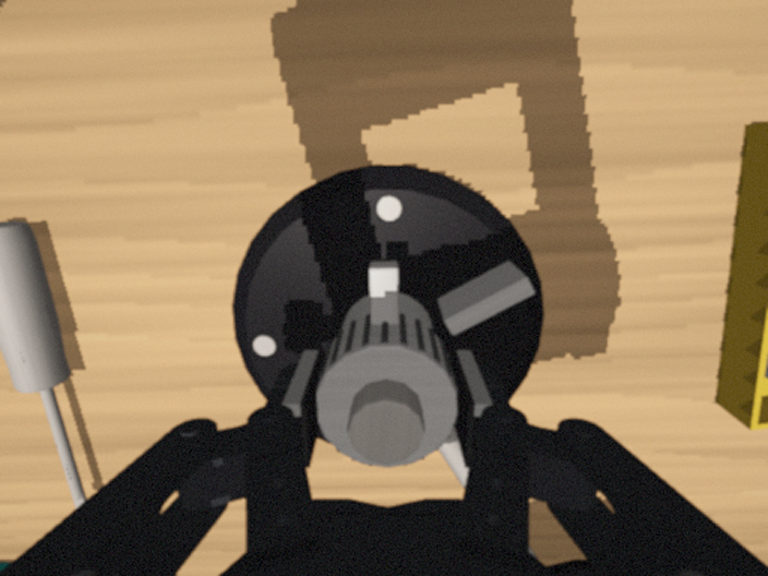

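The collar is gripped: tab at (384,280), rib at (487,298). Side force is 19 N because I'm slightly off-centre, so I'll recentre a little while turning clockwise.

```bash
python3 -m handwheel '[0,-1,-1,-2,0,0,0, 0,-2,-2,-4,0,0,8, 0,-2,-2,-4,0,0,16, 0,-2,-2,-4,0,0,24, 0,-2,-2,-4,0,0,32]'; python3 -c "
from h import *
o=get_obs();print(ang(np.array(o['ee_rot'])[:,1]),o['ft_torque'])"
```

```text
time: 3.92
tcp_pos: [0.5956, 0.1919, 0.0669]
ee_rot: [[-0.828, 0.56, 0.0], [0.56, 0.828, -0.002], [-0.002, -0.002, -1.0]]
contact_force: [0.5, -5.1, -4.5]
gripper_width: 0.0464
55.923255100619855 [-0.9923947   0.01696018  0.07051128]
```

Forces are low now, so I continue with the remaining 28°.

```bash
python3 -m handwheel '[0,0,0,0,0,0,8, 0,0,0,0,0,0,16, 0,0,0,0,0,0,23, 0,0,0,0,0,0,28.5, 0,0,0,0,0,0,28.5]'; python3 look.py pics/w3.png collar_grip collar_tab lock_mark
```

```text
time: 4.55
tcp_pos: [0.5965, 0.1928, 0.0669]
ee_rot: [[-0.464, 0.886, 0.003], [0.886, 0.464, -0.001], [-0.002, 0.002, -1.0]]
contact_force: [6.9, -1.7, -8.0]
gripper_width: 0.0459
4.55 [0.5965 0.1928 0.0669] 27.635295515765286 [ 0.2542  0.4393  1.2801 -0.0013  1.4196 -0.2279] [ 6.8598 -1.6938 -8.0292]
collar_grip 0.91 [0.598  0.1912 0.0778] [260.9913 258.6362]
collar_tab 0.95 [0.5784 0.2316 0.0672] [263.5538 172.7316]
collar_tab 0.35 [0.598  0.1945 0.0022] [261.7537 203.4269]
lock_mark 0.82 [0.5752 0.233  0.0596] [259.2962 164.4909]
```

View pics/w3.png

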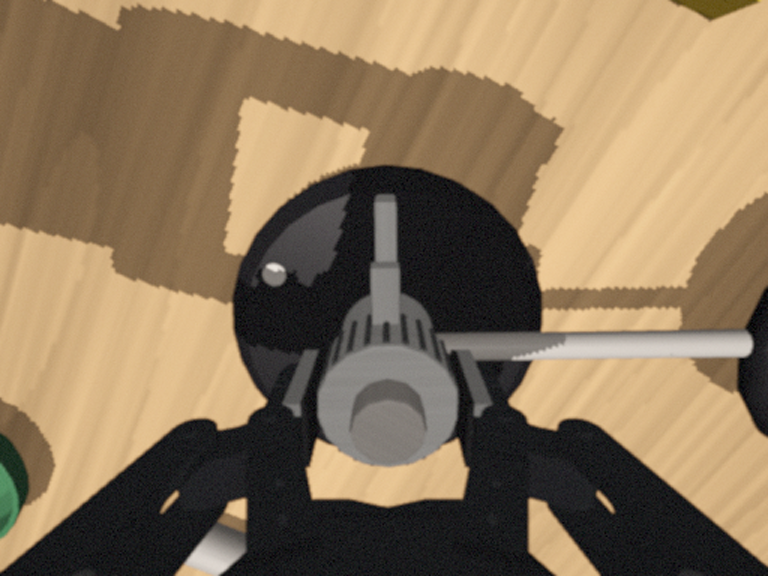

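The tab (385,290) sits in line with the rib (385,197–260), so the collar is locked. I release and lift.

```bash
python3 -m handwheel '[0.5,0,0,0,0,0,0, 1,0,0,0,0,0,0, 1,0,0,0,0,0,0, 1,0,0,0,0,0,0, 1,0,0,-40,0,0,0]'; python3 -m handwheel '[1,0,0,-60,0,0,0, 1,0,0,-120,0,0,0, 1,0,0,-150,0,0,0, 1,0,0,-150,0,0,0]'; python3 look.py pics/w4.png collar_grip collar_tab lock_mark; python3 -c "
from h import *
rel([.567-.0,-.165,.25])"
```

```text
time: 5.38
tcp_pos: [0.5934, 0.1929, 0.1033]
ee_rot: [[-0.465, 0.885, -0.007], [0.885, 0.465, -0.002], [0.002, -0.007, -1.0]]
contact_force: [0.4, 0.6, -0.3]
gripper_width: 0.0857
time: 5.88
tcp_pos: [0.5963, 0.1936, 0.2603]
ee_rot: [[-0.465, 0.885, 0.007], [0.885, 0.465, 0.002], [-0.001, 0.007, -1.0]]
contact_force: [0.3, 0.2, 0.2]
gripper_width: 0.0854
5.875 [0.5963 0.1936 0.2603] 27.737519452572606 [ 0.255   0.3362  1.0216  0.0001  1.7768 -0.2291] [0.2678 0.1659 0.1739]
collar_grip 0.72 [0.5969 0.1927 0.0796] [257.9177 170.1938]
collar_tab 0.83 [0.5766 0.2329 0.0674] [258.4282 130.5297]
collar_tab 0.51 [ 0.3383 -0.3103 -0.001 ] [  1.7262 334.6389]
lock_mark 0.95 [0.5739 0.2324 0.0597] [256.1688 129.1057]
shift mm [-304.1 -191.3    4.4]
```

View pics/w4.png

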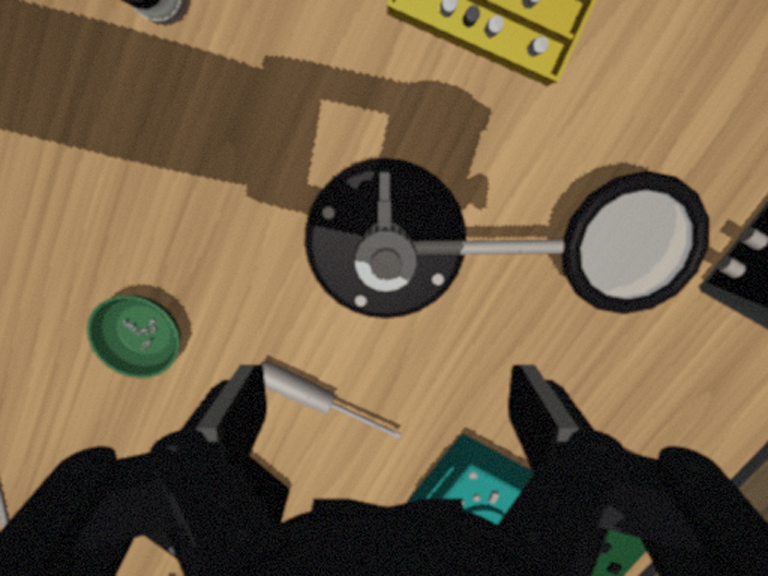

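After release the tab and rib still line up at column 384. Now to the dial: bar at about 158°, jaws to 68°.

```bash
python3 -m handwheel '[1,-50,-32,0,0,0,-10, 1,-100,-63,0,0,0,-20, 1,-150,-95,0,0,0,-30, 1,-200,-126,0,0,0,-40, 1,-245,-155,0,0,0,-40]'; python3 -c "
from h import *
rel([.567,-.165,.25])"
```

```text
time: 6.7
tcp_pos: [0.5713, -0.0976, 0.2545]
ee_rot: [[-0.926, 0.377, -0.003], [0.377, 0.926, 0.001], [0.003, -0.0, -1.0]]
contact_force: [0.9, 0.4, 0.2]
gripper_width: 0.0852
shift mm [-21.5 -64.1   4.5]
```

```bash
python3 -m handwheel '[1,-16,-48,10,0,0,0, 1,-21,-64,40,0,0,0, 1,-21,-64,40,0,0,0, 1,-21,-64,40,0,0,0]'; python3 look.py pics/w5.png dial_grip control_box
```

```text
time: 7.2
tcp_pos: [0.5676, -0.162, 0.2166]
ee_rot: [[-0.926, 0.378, -0.0], [0.378, 0.926, 0.0], [0.0, 0.0, -1.0]]
contact_force: [-0.0, -0.6, 0.4]
gripper_width: 0.0856
7.2 [ 0.5676 -0.162   0.2166] 67.77437142183838 [-0.3408  0.2414  1.2213  0.0004  1.6792 -1.5237] [-0.0403 -0.5641  0.4435]
dial_grip 0.87 [ 0.5678 -0.166   0.0812] [255.0274 182.244 ]
control_box 0.95 [ 0.7831 -0.2433 -0.0017] [262.4316 307.4026]
control_box 0.91 [ 0.8275 -0.0299 -0.0012] [403.5343 286.1807]
```

View pics/w5.png

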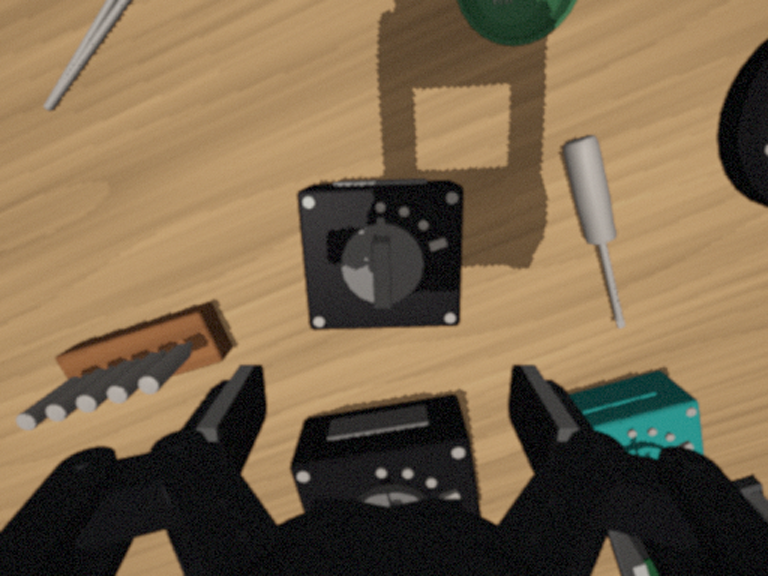

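The small black box shows with its dial centre at (382,263), nose at (381,222), rest pip at (380,207) and bar mark at (438,244). I use the four corner screws to get the box's yaw and centre.

Run:
```python
from h import *
o=get_obs();c=lambda u,v,z:cast(u/1.5,v/1.5,z,o)
A,B,C,D=c(308,202,.055),c(452,198,.055),c(450,318,.055),c(319,322,.055)
print((A+B+C+D)/4,[np.linalg.norm(p-q) for p,q in((A,B),(B,C),(C,D),(D,A))])
print("-x dir",ang((A-D)[:2]),ang((B-C)[:2]),"y dir",ang((B-A)[:2]),ang((C-D)[:2]))
bar=c(438,244,.055);pip=c(380,207,.055);cen=c(382,263,.063)
print("bar",ang((bar-cen)[:2]),"pip",ang((pip-cen)[:2]),cen)
rel([.567,-.1655,.069])
```

```text
[ 0.56809182 -0.16637144  0.055     ] [np.float64(0.10315559453808515), np.float64(0.09266726092156233), np.float64(0.10284929151844055), np.float64(0.0932529712463232)]
-x dir 159.75157959914378 159.56374977920046 y dir 69.3427157641997 69.66806927769369
bar 84.42896652302689 pip 159.7828622253243 [ 0.56624196 -0.1657122   0.063     ]
shift mm [-1.000e-01 -3.700e+00  1.487e+02]
```

```bash
python3 -m handwheel '[1,0,-4,50,0,0,-2, 1,0,-4,100,0,0,-2, 1,0,-4,135,0,0,-2, 1,0,-4,147,0,0,-2, 1,0,-4,147,0,0,-2]'; python3 -m handwheel '[0,0,0,0,0,0,0, 0,0,0,0,0,0,0, 0,0,0,0,0,0,0, 0,0,0,0,0,0,0, 0,0,0,0,0,0,0]'; python3 -m handwheel '[0,0,0,0,0,0,0, 0,0,0,0,0,0,0]'; python3 look.py pics/w6.png dial_grip
```

```text
time: 7.98
tcp_pos: [0.5663, -0.1663, 0.07]
ee_rot: [[-0.938, 0.346, 0.001], [0.346, 0.938, -0.0], [-0.001, 0.0, -1.0]]
contact_force: [0.6, -0.6, 0.6]
gripper_width: 0.0854
time: 8.6
tcp_pos: [0.5664, -0.1657, 0.0699]
ee_rot: [[-0.938, 0.346, 0.001], [0.346, 0.938, 0.002], [-0.001, 0.002, -1.0]]
contact_force: [0.7, 4.7, 2.4]
gripper_width: 0.0108
time: 8.85
tcp_pos: [0.5664, -0.1657, 0.0699]
ee_rot: [[-0.938, 0.346, 0.001], [0.346, 0.938, 0.001], [-0.001, 0.002, -1.0]]
contact_force: [0.0, 5.0, 3.4]
gripper_width: 0.0112
8.85 [ 0.5664 -0.1657  0.0699] 69.75897798567178 [-0.348   0.3403  1.4008  0.0017  1.3998 -1.5658] [0.0457 4.9621 3.4446]
dial_grip 0.56 [ 0.5674 -0.1662  0.078 ] [258.7476 255.3737]
```

View pics/w6.png

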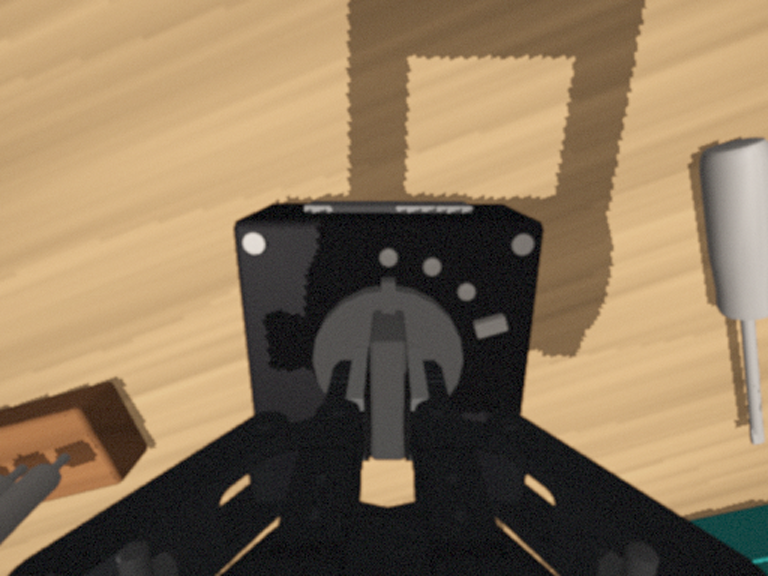

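The bar is gripped, with the nose (388,283) at the rest pip (388,257) and the bar mark at (490,326). I turn it 72° clockwise in steps.

```bash
python3 -m handwheel '[0,0,0,0,0,0,8, 0,0,0,0,0,0,16, 0,0,0,0,0,0,24, 0,0,0,0,0,0,32, 0,0,0,0,0,0,40]'; python3 -m handwheel '[0,0,0,0,0,0,8, 0,0,0,0,0,0,16, 0,0,0,0,0,0,24, 0,0,0,0,0,0,29, 0,0,0,0,0,0,32]';python3 -m handwheel '[0,0,0,0,0,0,0, 0,0,0,0,0,0,0, 0,0,0,0,0,0,0]'; python3 look.py pics/w7.png dial_grip
```

```text
time: 9.57
tcp_pos: [0.5667, -0.1652, 0.0699]
ee_rot: [[-0.493, 0.87, 0.002], [0.87, 0.493, 0.002], [0.001, 0.003, -1.0]]
contact_force: [1.9, 6.2, 2.8]
gripper_width: 0.011
time: 10.2
tcp_pos: [0.5671, -0.165, 0.0699]
ee_rot: [[0.04, 0.999, 0.003], [0.999, -0.04, 0.002], [0.002, 0.003, -1.0]]
contact_force: [5.2, 6.9, 1.5]
gripper_width: 0.0104
time: 10.58
tcp_pos: [0.5671, -0.165, 0.0699]
ee_rot: [[0.038, 0.999, 0.003], [0.999, -0.038, 0.002], [0.002, 0.003, -1.0]]
contact_force: [4.4, 6.5, 1.7]
gripper_width: 0.0108
10.575 [ 0.5671 -0.165   0.0699] -2.1872674773325516 [-0.3472  0.3406  1.4004  0.0031  1.3986 -0.3095] [4.4444 6.4524 1.6816]
dial_grip 0.55 [ 0.5664 -0.1639  0.0796] [258.3906 251.2056]
```

View pics/w7.png

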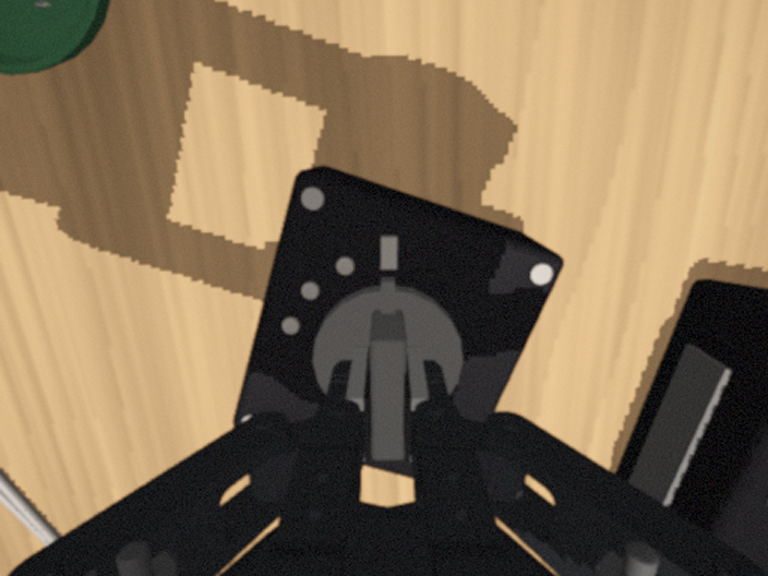

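The nose (388,283) points at the bar mark (389,253), and the grip is holding steady. I hand in now.

```bash
python3 -c "
from workcell import *
print(close_job())"
```

```text
the job is handed in; nothing more can be done
None
```

The job is handed in at about 10.6 s: the lamp's hinge is locked and the gripper is still holding the dial at its third click.

- **Collar:** I gripped it and turned it about 60° clockwise. The wrist picture taken after I let go showed the tab in line with the rib. The network put the tab and the rib top within about 3 mm of each other in plan. There was a side force of about 19 N when the fingers first closed, because I was slightly off-centre. It went away once I recentred.
- **Dial:** I used the small black control box, not the turquoise one or the larger black one. I turned the dial 72° clockwise, past the first two clicks. In the last picture the nose points straight at the bar mark, to within about 1 pixel. The arm was steady, with about 8 N at the wrist.
- **Not checked:** I took no last overview picture of the loose things on the bench. All moves between the lamp and the box were well above them, and no force reading suggested a touch.

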